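# Crank the water valve open and back it off a quarter turn

### The arm

A 6-joint arm with a two-finger parallel gripper is mounted at the origin on a cart in front of the work surface, level with it; the furniture and walls round the work are solid. World frame = base frame: x ahead of the robot, y to its left, z up, the work surface at z = 0. Lengths are in m, angles in degrees, forces in N, time in s.
With the tool pointing down it reaches from about 0.325 to 0.775 m from the base axis. Payload 5.5 kg.
Tool frame: the origin (TCP) lies on the centre line of the jaws, within the pads' length; the fingertips stand 8 mm ahead of it and the grasp point (between the pads) lies 11 mm behind it; z points along the fingers, y is the line along which they close (so a half turn about z gives the same grasp; the last joint's range is limited). The gripper opens to 85 mm and grips with 20 to 120 N. Pads are 22 mm wide; open, the fingers measure 114 mm over their backs; the gripper's body (76 mm by 85 mm) begins 54 mm behind the grasp point. The pads swing forward as they close: fully open they stand 13 mm farther back than shut.
Start: joints at [69.173, 5.22, 70.514, -0, 104.267, -3.249], TCP at [0.181, 0.572, 0.209] pointing down, gripper open.
Joint ranges: [-164.24, 164.24], [-49.07, 125.15], [9.68, 141.18], [-86.29, 266.29], [3.28, 154.24], [-151.56, 151.56]. Speed limits (degrees/s): [147.25, 147.25, 172.46, 180, 180, 180].

### API

Orientations are given as [roll, pitch, yaw] about the fixed x, y, z axes, in that order (R = Rz(yaw) Ry(pitch) Rx(roll)).
In Python, from plant import robot, camera gives the robot as it stands.
- The arm moves only by the tool arm_command, never from a script. Its argument "series" is a list of rows, each an object with "slide": the shift along the world's x, y, z in units of 25 mm (1.0 is 25 mm), a list of three; "twist": the turn about the world's z in units of 5 degrees (1.0 is 5 degrees). In form: [{"slide": [dx, dy, dz], "twist": twist}, ...]. A call has exactly 8 rows; each row is the pose to reach, as a shift and turn from the pose commanded when the call began; what a row does not reach only later rows make up. A row lasts 1/10 s, in which the tool goes at most 50 mm and 8.59 degrees, less where a joint would pass 70% of its speed; a pose out of reach is approached as far as the arm can. A call with a gripper value outside its range is refused whole. "jaw" is the finger opening in mm, from 0 to 85.4, set as the call begins (left out, the last holds). The fingers move at their own pace and stop on an object; "squeeze" is the grip in N (left out, the last holds). Time passes only in rows, so rows that repeat a pose let the fingers close, or fill a call up. It gives the time, the measured TCP pose, the force, the opening and the grip force at its end, in the units of the state.
- robot.read_state(): the state, without advancing time (a new reading comes with each control period).
- camera(name): name is "scene" or "top" or "wrist"; returns a dict with "image" (480x640x3 uint8, blue, green, red), "range_z" (480x640 float32, m along the optical axis (not along the pixel's ray), 0 where there is no reading), "mtx" (3x3 intrinsics, pixels), "extrinsics" (4x4, takes a point from camera to world coordinates). Camera axes: x right, y down, z forward; pixel columns grow to the right and rows downward; lengths in m; the calibration is good to about 2 mm. The wrist camera is an equidistant fisheye: a pixel r from the principal point sees the ray r / f radians off the axis. A picture is of the moment at which its call begins.
- robot.hand_in(): hands the job in; it is judged then, once.
The state is a dict: "t": time; "joints": joint angles; "joint_velocities": joint speeds; "joint_torque": joint torques, N m; "position": TCP position; "tcp_rot": TCP orientation; "wrist_force": force on the tool from outside, world axes, zero at the start; "ft_torque": the same for the moment, N m; "gripper_width": opening from 0.0 (shut) to 1.0 (fully open); "grip_force": force on a finger pad.
Only numpy, scipy, OpenCV 4.12 (cv2) and the standard library are available. Lean on these libraries where they do the work, as an engineer would, in place of code of your own. Each camera call takes 0.05 s, during which the arm holds its last target. There are 200 camera calls.

### The job

Open the larger of the two water valves: move the two lidded glass jars that stand in the way of its crank clear of the crank's circle, then push the crank round counter-clockwise (seen from above), turn after turn, until you feel it come up against its stop, and finally back it off a quarter turn clockwise so that it cannot seize. Do not let the crank hit the jars or force it at the stop, keep the jars upright on the cart top, and leave the smaller valve and everything else as they are.

Things in the scene. Friction and masses are not known exactly. Their poses are not given: they have to be found in the camera images.
- large_valve_axis (a point): The larger valve, fixed: a brass gate valve on copper pipes that come up through the cart top (flanges 48 mm wide, 62 mm to either side along its own y; all below z = 0.055). This point lies on the vertical turning axis, 67 mm up, at the middle of the crank arm's height. Dark handwheel 115 mm across, hub up to z = 0.084. The crank tip sweeps a circle of 92 mm radius and clears things under 60 mm high.
- large_crank_grip (a point): Middle of the larger valve's upright grip: a round black sleeve, 21 mm thick, that spins freely on its pin at the end of the flat steel crank arm (10 mm thick, z = 0.062 to 0.072), 80 mm from the axis (48 mm on the smaller valve); it stands from z = 0.072 to 0.124, this point at 0.100. It moves round with the crank; its own x points from the axis out along the arm.
- large_crank (a joint): Angle of the larger valve's crank in rad, relative to the fixed valve; grows counter-clockwise seen from above (opening). Stiff: about 2 to 4 N at the grip turn it; it stays where it is left. It starts between 1.25 and 1.75 turns short of the stop. The stop is hard and its reading is not given: it is found by feel (the crank no longer follows and the force rises).
- small_valve_axis (a point): The smaller valve, of the same make: point on its turning axis, 67 mm above the cart top. Fixed; its pipes come up 62 mm to either side along its own y. Its crank tip sweeps a circle of 60 mm radius. Leave it alone.
- small_crank_grip (a point): Centre of the smaller valve's upright black grip, 48 mm from its axis, z = 0.100, 21 mm in diameter. Must stay where it is.
- glass_jar_0_mid (a point): The taller of the two loose round glass jars with grey lid that stand in the way of the large crank: 62 mm in diameter, 90 mm high, about 0.2 kg. The point is at its centre, half-way up (z = 0.045); z axis up.
- glass_jar_3_mid (a point): The shorter of the two loose round glass jars with grey lid in the way of the large crank: 60 mm in diameter, 82 mm high, about 0.2 kg. The point is at its centre, half-way up (z = 0.041); z axis up.
- soap_bar_1_mid (a point): Loose yellow bar of soap, 45 x 71 x 24 mm (own x, y, z), at its centre. It lies low enough for the crank to pass over; leave it.
- pin_box_mid (a point): Loose dark-blue box near the smaller valve, 46 x 66 x 28 mm (own x, y, z), at its centre. Leave it.
- flat_iron_mid (a point): Loose black flat iron, 78 x 150 x 107 mm (own x, y, z), at its centre. Leave it.
- timer_mid (a point): Loose red and cream wind-up timer, 64 mm in diameter, 54 mm high, at its centre. Leave it.
- dosing_cup_mid (a point): Loose blue cup, 57 mm in diameter, 54 mm high, at its centre. Leave it.
- sewing_tin: Fixed tin at the back, 103 x 137 x 52 mm; origin at the centre of its underside. A row of other fixed things (carton, jars, iron, soap dish, all under 155 mm high) stands along the back, wholly beyond x = 0.72.
- jar_soda: Fixed clip-top jar at the left, 94 x 82 x 116 mm; origin at the centre of its underside. Two clothes pegs, 72 mm long and 12 mm high, lie fixed in front of it near x = 0.38, y = 0.42.

How it is judged:
By the outcome, as a careful person would: the job done as asked, in the order asked, and still so for the second after the job is handed in, with the robot touching nothing.
It also fails if it takes over 72 s, if anything falls off the work surface, if the arm or the gripper's body presses on something with over 40 N, if the wrist force passes 120 N, or if a joint passes its speed limit or range.

## Working session

There is one attempt and no reset: what is moved stays moved. The work goes in short steps, Python scripts to look and compute and a tool call to move; the robot and the scene stay as the last step left them, time stands still between calls to the robot, and variables do not carry over. Pictures are saved under pics/ and viewed, at most 10 in all, crops included, and the job is handed in when it is done.

Besides the shell and the picture viewer there is one more tool, called after "Request:" as name([rows], argument=value, ...), one row to a line, values as JSON. arm_command: Moves the arm, as the interface text tells. Its arguments: {"type":"object","properties":{"series":{"type":"array","items":{"type":"object","properties":{"slide":{"type":"array","items":{"type":"number"}},"twist":{"type":"number"}}}},"jaw":{"type":"number"},"squeeze":{"type":"number"}},"required":["series"]}

```bash
mkdir -p pics; ls; python3 - <<'E'
from plant import robot,camera
import cv2,numpy as np
for n in ("top","scene"):
    c=camera(n); cv2.imwrite(f"pics/{n}0.png",c["image"]); np.savez(f"{n}0.npz",**c)
    print(n,c["mtx"].round(1).tolist(),c["extrinsics"].round(3).tolist())
print(robot.read_state())
E
```

```text
pics
top [[557.8, 0.0, 321.9], [0.0, 557.8, 242.8], [0.0, 0.0, 1.0]] [[-0.224, -0.915, 0.334, 0.094], [-0.975, 0.211, -0.075, 0.101], [-0.001, -0.343, -0.939, 1.406], [0.0, 0.0, 0.0, 1.0]]
scene [[536.6, 0.0, 328.2], [0.0, 536.6, 237.8], [0.0, 0.0, 1.0]] [[-0.782, -0.443, 0.438, -0.214], [-0.623, 0.548, -0.559, 0.948], [0.007, -0.71, -0.704, 1.286], [0.0, 0.0, 0.0, 1.0]]
{'t': 0.1, 'joints': array([ 6.91730518e+01,  5.26029004e+00,  7.05754240e+01,  1.23455901e-03,
        1.04266881e+02, -3.24790215e+00]), 'joint_velocities': array([-0.04836993, -0.00985378, -0.27873417,  0.05574589, -0.0502449 ,
        0.01198893]), 'joint_torque': array([ 3.14279525e-03, -4.60218680e+01, -4.19218397e+01,  8.29456917e-05,
        1.06772210e-02,  2.98464681e-05]), 'position': array([0.18109541, 0.57171115, 0.20804397]), 'tcp_rot': array([-1.79897638e+02, -7.00773062e-03,  1.62421251e+02]), 'wrist_force': array([-0.15701227, -0.46518072, -0.41265967]), 'ft_torque': array([ 0.01924992, -0.04621134,  0.01130693]), 'grip_force': 0.0, 'gripper_width': 0.9990327071179347}
```

View pics/top0.png

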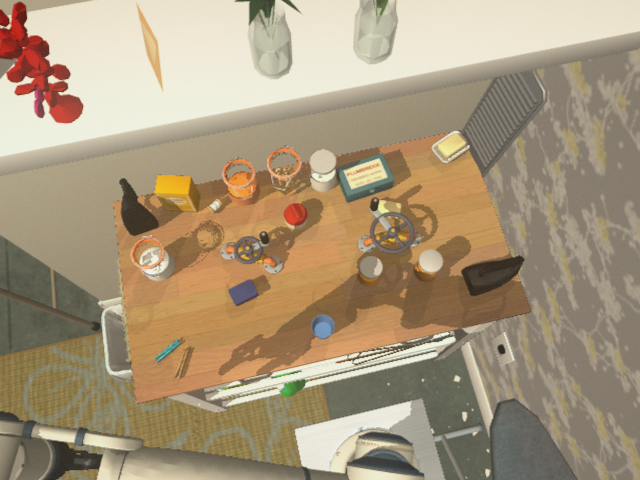

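View pics/scene0.png

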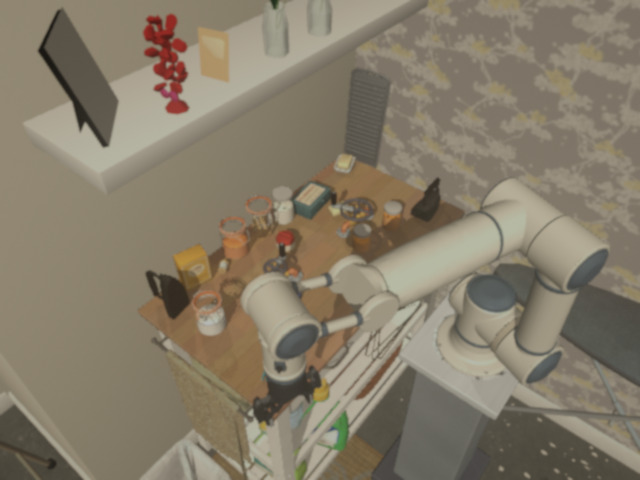

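The top picture shows the large wheel at about (391,233) with its grip near (376,203). The jar lids are at (371,266) and (430,260), the small valve at (249,250), the timer at (295,214), the cup at (322,326) and the flat iron at (492,275). The scene view is mostly blocked by the arm.

```bash
cat > h.py <<'E'
import numpy as np,cv2
def ray(c,u,v,z):
    K,E=c["mtx"],c["extrinsics"]
    d=E[:3,:3]@np.linalg.solve(K,[u,v,1]); o=E[:3,3]
    return o+d*(z-o[2])/d[2]
def cloud(c):
    K,E=c["mtx"],c["extrinsics"]; Z=c["range_z"]
    v,u=np.indices(Z.shape); P=np.stack([(u-K[0,2])/K[0,0]*Z,(v-K[1,2])/K[1,1]*Z,Z],-1)
    P=P@E[:3,:3].T+E[:3,3]; P[Z==0]=np.nan; return P
E
python3 - <<'E'
from h import *
c=np.load("top0.npz"); P=cloud(c)
for n,u,v,z in [("wheel",391,233,.075),("grip",375,203,.124),("jarL",371,266,.086),("jarR",430,260,.086),("smallwheel",249,250,.075),("cup",322,325,.054),("timer",295,213,.054),("iron",492,275,.05),("pinbox",243,292,.028),("frontedge1",135,398,0),("frontedge2",527,312,0),("sgrip",264,237,.124)]:
    q=P[v-2:v+3,u-2:u+3].reshape(-1,3); print(n,ray(c,u,v,z).round(3),np.nanmedian(q,0).round(3))
# orthographic map around the large valve
x0,y0,s=0.40,-0.38,1500
M=np.zeros((600,750,3),np.uint8)
im=c["image"]
# warp image to plane z=0.085
w=[(.4,-.4),(.4,.1),(.78,-.4),(.78,.1)]
K,E=c["mtx"],c["extrinsics"];W=np.linalg.inv(E)
px=[];dst=[]
for x,y in w:
    p=K@(W[:3]@[x,y,.085,1]);px.append(p[:2]/p[2]);dst.append([(.1-y)*1500,(.78-x)*1500])
H=cv2.getPerspectiveTransform(np.float32(px),np.float32(dst))
o=cv2.warpPerspective(im,H,(750,570),flags=cv2.INTER_CUBIC)
for k in range(10): cv2.line(o,(k*75,0),(k*75,8),(255,255,255),1)
cv2.imwrite("pics/ortho.png",o)
# lids by height
for n,u,v in [("jarL",371,266),("jarR",430,260),("grip",376,204)]:
    q=P[v-18:v+18,u-18:u+18].reshape(-1,3); q=q[np.isfinite(q[:,2])]
    t=np.percentile(q[:,2],97); s=q[q[:,2]>t-.008]
    print(n,t.round(3),len(s),s.mean(0).round(3),((s.max(0)+s.min(0))/2).round(3),np.ptp(s,0).round(3))
E
```

```text
wheel [ 0.554 -0.184  0.075] [ 0.553 -0.183  0.079]
grip [ 0.624 -0.156  0.124] [ 0.626 -0.157  0.121]
jarL [ 0.477 -0.11   0.086] [ 0.479 -0.11   0.082]
jarR [ 0.459 -0.257  0.086] [ 0.458 -0.256  0.089]
smallwheel [0.591 0.178 0.075] [0.59  0.178 0.079]
cup [0.367 0.04  0.054] [0.376 0.038 0.005]
timer [0.673 0.043 0.054] [0.674 0.043 0.051]
iron [ 0.395 -0.408  0.05 ] [ 0.397 -0.41   0.042]
pinbox [0.5   0.216 0.028] [0.499 0.216 0.029]
frontedge1 [0.305 0.523 0.   ] [ 0.308  0.523 -0.002]
frontedge2 [ 0.292 -0.482  0.   ] [ 0.297 -0.489 -0.013]
sgrip [0.597 0.134 0.124] [0.599 0.134 0.121]
jarL 0.086 373 [ 0.478 -0.108  0.083] [ 0.478 -0.108  0.084] [0.058 0.056 0.011]
jarR 0.094 406 [ 0.457 -0.256  0.091] [ 0.459 -0.256  0.093] [0.06  0.06  0.012]
grip 0.121 52 [ 0.631 -0.156  0.122] [ 0.633 -0.156  0.121] [0.022 0.019 0.015]
```

View pics/ortho.png

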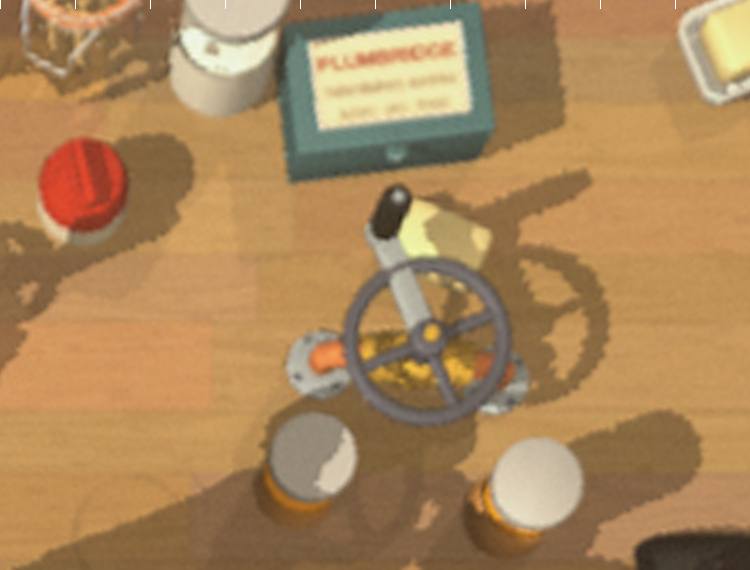

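The large axis is at about (0.554,-0.184), with the grip at (0.628,-0.156), or 21°. The short jar is at (0.478,-0.109) and the tall jar at (0.458,-0.256). I'll move the short jar first.

Request:
arm_command([
  {"slide":[2,-4,0],"twist":0},
  {"slide":[11.9,-27.2,0],"twist":0},
  {"slide":[11.9,-27.2,0],"twist":0},
  {"slide":[11.9,-27.2,0],"twist":0},
  {"slide":[11.9,-27.2,0],"twist":0},
  {"slide":[11.9,-27.2,0],"twist":0},
  {"slide":[11.9,-27.2,0],"twist":0},
  {"slide":[11.9,-27.2,0],"twist":0},
], jaw=85, squeeze=30)

```text
t: 0.9
position: [0.3428, 0.2042, 0.2088]
tcp_rot: [180.0, 0.0, 162.5]
wrist_force: [1.3, 1.0, 0.5]
gripper_width: 0.991
grip_force: 0.0
```

Request:
arm_command([
  {"slide":[5.4,-12.5,0],"twist":0},
  {"slide":[5.4,-12.5,0],"twist":0},
  {"slide":[5.4,-12.5,0],"twist":0},
  {"slide":[5.4,-12.5,0],"twist":0},
  {"slide":[5.4,-12.5,0],"twist":0},
  {"slide":[5.4,-12.5,0],"twist":0},
  {"slide":[5.4,-12.5,-2],"twist":0},
  {"slide":[5.4,-12.5,-2],"twist":0},
])

```text
t: 1.7
position: [0.4766, -0.109, 0.1544]
tcp_rot: [-180.0, -0.4, 162.2]
wrist_force: [-0.7, 0.7, -1.5]
gripper_width: 0.999
grip_force: 0.0
```

```bash
python3 - <<'E'
from plant import robot,camera
import cv2,numpy as np
c=camera("wrist"); cv2.imwrite("pics/w1.png",c["image"]); s=robot.read_state()
print(s["position"],s["joints"].round(1),c["mtx"].tolist(),c["extrinsics"].round(3).tolist()); np.savez("w1.npz",**c)
E
```

```text
[ 0.47611303 -0.10830453  0.15349042] [-16.8 -11.9  92.6  -0.   99.8 -89. ] [[371.64829954431775, 0.0, 317.32027333363175], [0.0, 371.64829954431775, 243.49596111155796], [0.0, 0.0, 1.0]] [[0.307, 0.906, 0.292, 0.401], [0.952, -0.292, -0.094, -0.084], [0.0, 0.307, -0.952, 0.32], [0.0, 0.0, 0.0, 1.0]]
```

View pics/w1.png

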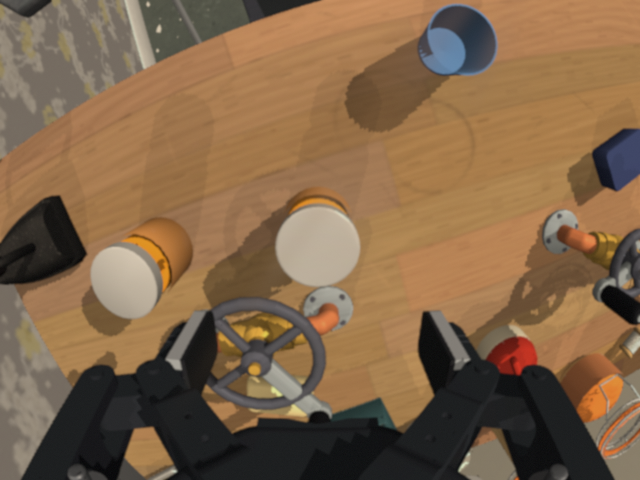

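In the wrist view, the short jar lid is at (318,246), the tall lid at (127,281) and the hub at (257,358). The grip is by (320,418), partly hidden.

```bash
cat >> h.py <<'E'
def fray(c,u,v,z):
    K,E=c["mtx"],c["extrinsics"]; a=np.array([u-K[0,2],v-K[1,2]]); r=np.hypot(*a); t=r/K[0,0]
    d=E[:3,:3]@np.array([*(a/max(r,1e-9)*np.sin(t)),np.cos(t)]); o=E[:3,3]
    return (o+d*(z-o[2])/d[2]).round(4)
E
python3 - <<'E'
from h import *
c=np.load("w1.npz")
for n,u,v,z in [("short",318,246,.082),("tall",127,281,.09),("hub",257,358,.082),("hub2",255,369,.084),("grip",320,416,.124),("flangeL",328,308,.004)]: print(n,fray(c,u,v,z))
E
```

```text
short [ 0.476  -0.1077  0.082 ]
tall [ 0.4562 -0.2506  0.09  ]
hub [ 0.5494 -0.1815  0.082 ]
hub2 [ 0.5579 -0.1864  0.084 ]
grip [ 0.5851 -0.1413  0.124 ]
flangeL [ 0.5631 -0.1254  0.004 ]
```

Request:
arm_command([
  {"slide":[0,0,-1],"twist":0},
  {"slide":[0,0,-2],"twist":0},
  {"slide":[0,0,-3],"twist":0},
  {"slide":[0,0,-3.9],"twist":0},
  {"slide":[0,0,-3.9],"twist":0},
  {"slide":[0,0,-3.9],"twist":0},
  {"slide":[0,0,-3.9],"twist":0},
  {"slide":[0,0,-3.9],"twist":0},
])

```text
t: 2.55
position: [0.4786, -0.1064, 0.0636]
tcp_rot: [180.0, 0.2, 162.4]
wrist_force: [-0.6, -0.7, -0.6]
gripper_width: 0.995
grip_force: 0.0
```

Request:
arm_command([
  {"slide":[0,0,0],"twist":0},
  {"slide":[0,0,0],"twist":0},
  {"slide":[0,0,0],"twist":0},
  {"slide":[0,0,0],"twist":0},
  {"slide":[0,0,0],"twist":0},
  {"slide":[0,0,0],"twist":0},
  {"slide":[0,0,0],"twist":0},
  {"slide":[0,0,0],"twist":0},
], jaw=50)

```text
t: 3.35
position: [0.4777, -0.1064, 0.0615]
tcp_rot: [-180.0, -0.0, 162.4]
wrist_force: [-0.4, 0.5, 0.4]
gripper_width: 0.584
grip_force: 0.0
```

```bash
python3 - <<'E'
from plant import robot,camera
import cv2,numpy as np
c=camera("wrist"); cv2.imwrite("pics/w2.png",c["image"]); s=robot.read_state()
print(s["position"],s["gripper_width"],s["grip_force"],s["wrist_force"])
E
```

```text
[ 0.4776807  -0.10640566  0.06158894] 0.5834446432096357 0.0 [-0.42641724 -0.14155692  0.86101158]
```

View pics/w2.png

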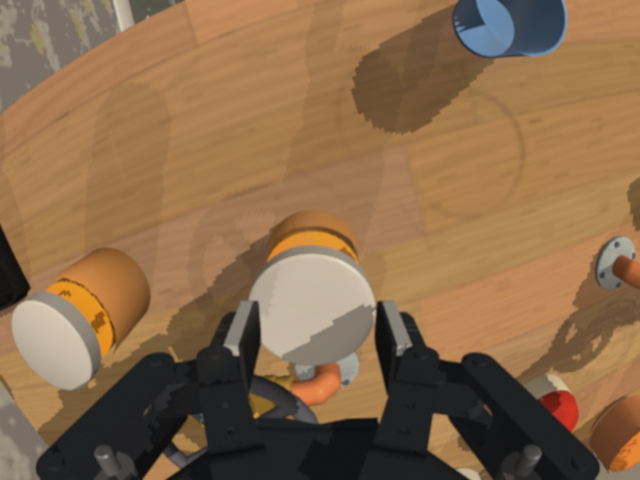

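The short jar's lid is at (312,308), flush between the pads (columns 258 and 378) and apparently a little ahead of them. I'll measure it.

```bash
python3 - <<'E'
from plant import robot,camera
from h import *
c=camera("wrist"); np.savez("w2.npz",**c); E=c["extrinsics"]
print(E.round(3).tolist())
for u,v in [(312,308),(312,248),(312,366),(251,308),(374,308)]:
    print(u,v,fray(c,u,v,.082), c["range_z"][v-1:v+2,u-1:u+2].mean())
def proj(p):
    q=np.linalg.inv(E)[:3]@[*p,1]; t=np.arctan2(np.hypot(q[0],q[1]),q[2]); a=q[:2]/np.hypot(*q[:2])*t*c["mtx"][0,0]
    return a+c["mtx"][:2,2]
tcp=robot.read_state()["position"]
for dz in (-.008,0,.011,.02): print(dz,proj(tcp+[0,0,dz]))
E
```

```text
[[0.303, 0.905, 0.299, 0.401], [0.953, -0.288, -0.094, -0.082], [0.001, 0.313, -0.95, 0.227], [0.0, 0.0, 0.0, 1.0]]
312 308 [ 0.4743 -0.1073  0.082 ] 0.16175829
312 248 [ 0.4477 -0.0986  0.082 ] 0.16099824
312 366 [ 0.5048 -0.1172  0.082 ] 0.22991522
251 308 [ 0.4664 -0.1333  0.082 ] 0.14429027
374 308 [ 0.4829 -0.0811  0.082 ] 0.16276675
-0.008 [316.28211691 286.98904055]
0 [316.25921409 293.80227777]
0.011 [316.2250201  304.08735504]
0.02 [316.19445449 313.39985744]
```

```bash
python3 - <<'E'
from h import *
c=np.load("w2.npz"); K,E=c["mtx"],c["extrinsics"]
def pt(u,v):
    a=np.array([u-K[0,2],v-K[1,2]]);r=np.hypot(*a);t=r/K[0,0];Z=c["range_z"][v,u]
    return (E[:3,:3]@np.array([*(a/r*np.tan(t)*Z),Z])+E[:3,3]).round(4)
for u,v in [(256,308),(245,308),(254,325),(254,345),(240,320),(240,345),(232,375),(225,345),(382,308),(390,325),(405,345),(312,300),(312,350),(280,330),(330,240)]: print(u,v,pt(u,v))
E
```

```text
256 308 [ 0.462  -0.1274  0.0929]
245 308 [ 0.4581 -0.1296  0.0987]
254 325 [ 0.4644 -0.1276  0.1027]
254 345 [ 0.472  -0.1304  0.1047]
240 320 [ 0.4584 -0.1302  0.1075]
240 345 [ 0.4595 -0.1273  0.1241]
232 375 [ 0.4586 -0.1261  0.142 ]
225 345 [ 0.4576 -0.1319  0.1251]
382 308 [ 0.4749 -0.0781  0.0979]
390 325 [ 0.4752 -0.0773  0.1112]
405 345 [ 0.4754 -0.0747  0.1256]
312 300 [ 0.4699 -0.1058  0.0833]
312 350 [ 0.4956 -0.1142  0.0822]
280 330 [ 0.4809 -0.1247  0.082 ]
330 240 [ 0.4598 -0.0931  0.0403]
```

The tips seem to sit higher than the nominal TCP suggests, above the lid. Going 28 mm lower is safe on either reading.

Request:
arm_command([
  {"slide":[0,0,0],"twist":0},
  {"slide":[0,0,0],"twist":0},
  {"slide":[0,0,0],"twist":0},
  {"slide":[0,0,0],"twist":0},
  {"slide":[-0.1,0,-0.4],"twist":0},
  {"slide":[-0.1,0,-0.8],"twist":0},
  {"slide":[-0.1,0,-1.1],"twist":0},
  {"slide":[-0.1,0,-1.1],"twist":0},
], jaw=85)

```text
t: 4.25
position: [0.4739, -0.106, 0.0318]
tcp_rot: [-180.0, -0.2, 162.4]
wrist_force: [-1.0, 0.0, 0.6]
gripper_width: 0.997
grip_force: 0.0
```

Request:
arm_command([
  {"slide":[0,0,0],"twist":0},
  {"slide":[0,0,0],"twist":0},
  {"slide":[0,0,0],"twist":0},
  {"slide":[0,0,0],"twist":0},
  {"slide":[0,0,0],"twist":0},
  {"slide":[0,0,0],"twist":0},
  {"slide":[0,0,0],"twist":0},
  {"slide":[0,0,0],"twist":0},
], jaw=45)

```text
t: 5.05
position: [0.4757, -0.1072, 0.0354]
tcp_rot: [-179.9, 0.1, 162.4]
wrist_force: [-2.2, -2.7, 5.8]
gripper_width: 0.636
grip_force: 31.7
```

```bash
python3 - <<'E'
from plant import robot,camera
from h import *
cur=camera("wrist"); cv2.imwrite("pics/w3.png",cur["image"]); np.savez("w3.npz",**cur)
print(robot.read_state()["position"])
def pts(c):
    K,E=c["mtx"],c["extrinsics"];Z=c["range_z"]; v,u=np.indices(Z.shape); a=np.stack([u-K[0,2],v-K[1,2]],-1); r=np.hypot(a[...,0],a[...,1]);t=r/K[0,0]
    k=np.where(r>0,np.tan(t)/np.maximum(r,1e-9),0)[...,None]
    return np.concatenate([a*k*Z[...,None],Z[...,None]],-1)
# finger points: camera-frame z small
for n in ("w1","w2","w3"):
    c=np.load(n+".npz");P=pts(c); E=c["extrinsics"]
    m=(c["range_z"]>0.02)&(c["range_z"]<.16)
    v,u=np.nonzero(m&(np.indices(m.shape)[0]<470)); W=P[v,u]@E[:3,:3].T+E[:3,3]
    L=(u<260)&(u>170)&(v>290)&(v<420); print(n,W[L][:,2].min().round(3), np.percentile(W[L][:,2],[1,5,20]).round(3), E[2,3].round(3))
E
```

```text
[ 0.475666   -0.10721438  0.03537997]
w1 0.189 [0.192 0.196 0.205] 0.32
w2 0.082 [0.091 0.098 0.115] 0.227
w3 0.063 [0.069 0.076 0.083] 0.201
```

View pics/w3.png

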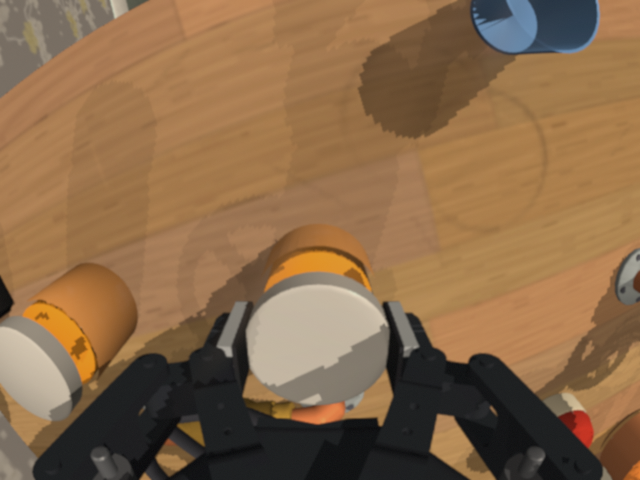

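The short jar is held by its 54 mm lid with 32 N, and the lid is centred at (318,340). The tips stand about 30 mm above the reported TCP, so I'll allow for that from here on. Next I'll lift it a little and carry it toward the base.

Request:
arm_command([
  {"slide":[0,0,0.4],"twist":0},
  {"slide":[0,0,0.8],"twist":0},
  {"slide":[-0.8,0.1,0.8],"twist":0},
  {"slide":[-1.6,0.2,0.8],"twist":0},
  {"slide":[-2.4,0.3,0.8],"twist":0},
  {"slide":[-2.7,0.3,0.8],"twist":0},
  {"slide":[-2.7,0.3,0.8],"twist":0},
  {"slide":[-2.7,0.3,0.6],"twist":0},
])

```text
t: 5.9
position: [0.4088, -0.0991, 0.05]
tcp_rot: [180.0, 0.2, 162.4]
wrist_force: [-1.0, -0.8, -1.9]
gripper_width: 0.632
grip_force: 31.2
```

Request:
arm_command([
  {"slide":[0,0,0],"twist":0},
  {"slide":[0,0,-0.1],"twist":0},
  {"slide":[0,0,-0.2],"twist":0},
  {"slide":[0,0,-0.3],"twist":0},
  {"slide":[0,0,-0.4],"twist":0},
  {"slide":[0,0,-0.4],"twist":0},
  {"slide":[0,0,-0.4],"twist":0},
  {"slide":[0,0,-0.4],"twist":0},
])

```text
t: 6.7
position: [0.4078, -0.0989, 0.0393]
tcp_rot: [180.0, 0.0, 162.4]
wrist_force: [0.1, 0.3, -2.3]
gripper_width: 0.638
grip_force: 31.2
```

Request:
arm_command([
  {"slide":[0,0,-0.1],"twist":0},
  {"slide":[0,0,-0.15],"twist":0},
  {"slide":[0,0,-0.15],"twist":0},
  {"slide":[0,0,-0.15],"twist":0},
  {"slide":[0,0,-0.15],"twist":0},
  {"slide":[0,0,-0.15],"twist":0},
  {"slide":[0,0,-0.15],"twist":0},
  {"slide":[0,0,-0.15],"twist":0},
])

```text
t: 7.5
position: [0.4079, -0.0989, 0.0356]
tcp_rot: [180.0, 0.0, 162.4]
wrist_force: [0.4, 0.5, 1.0]
gripper_width: 0.636
grip_force: 31.9
```

Request:
arm_command([
  {"slide":[0,0,0],"twist":0},
  {"slide":[0,0,0],"twist":0},
  {"slide":[0,0,0],"twist":0},
  {"slide":[0,0,0],"twist":0},
  {"slide":[0,0,0],"twist":0},
  {"slide":[0,0,1],"twist":0},
  {"slide":[0,0,2.5],"twist":0},
  {"slide":[0,0,3.6],"twist":0},
], jaw=85)

```text
t: 8.3
position: [0.4078, -0.0989, 0.1272]
tcp_rot: [-180.0, 0.1, 162.4]
wrist_force: [1.0, -1.0, 0.0]
gripper_width: 0.997
grip_force: 0.0
```

Request:
arm_command([
  {"slide":[0.6,-1.8,0],"twist":1.5},
  {"slide":[1.2,-3.6,0],"twist":3},
  {"slide":[1.8,-5.4,0],"twist":3.5},
  {"slide":[2,-6.2,0],"twist":3.5},
  {"slide":[2,-6.2,0],"twist":3.5},
  {"slide":[2,-6.2,-1],"twist":3.5},
  {"slide":[2,-6.2,-2],"twist":3.5},
  {"slide":[2,-6.2,-3],"twist":3.5},
])

```text
t: 9.1
position: [0.4577, -0.253, 0.0497]
tcp_rot: [180.0, 0.0, 179.9]
wrist_force: [0.2, 0.8, -0.1]
gripper_width: 0.991
grip_force: 0.0
```

Request:
arm_command([
  {"slide":[0,0,-0.2],"twist":0},
  {"slide":[0,0,-0.2],"twist":0},
  {"slide":[0,0,-0.2],"twist":0},
  {"slide":[0,0,-0.2],"twist":0},
  {"slide":[0,0,-0.2],"twist":0},
  {"slide":[0,0,-0.2],"twist":0},
  {"slide":[0,0,-0.2],"twist":0},
  {"slide":[0,0,-0.2],"twist":0},
], jaw=45)

```text
t: 9.9
position: [0.458, -0.2539, 0.0461]
tcp_rot: [-180.0, 0.1, 179.9]
wrist_force: [-0.2, -0.4, 3.6]
gripper_width: 0.653
grip_force: 32.1
```

Request:
arm_command([
  {"slide":[0,0,0.4],"twist":0},
  {"slide":[0,0,0.6],"twist":0},
  {"slide":[-0.8,0.3,0.6],"twist":0},
  {"slide":[-1.6,0.6,0.6],"twist":0},
  {"slide":[-2.3,0.8,0.6],"twist":0},
  {"slide":[-2.3,0.8,0.6],"twist":0},
  {"slide":[-2.3,0.8,0.4],"twist":0},
  {"slide":[-2.3,0.8,0.2],"twist":0},
])

```text
t: 10.7
position: [0.4008, -0.2342, 0.0502]
tcp_rot: [-180.0, 0.0, 179.9]
wrist_force: [1.0, -0.1, -2.4]
gripper_width: 0.65
grip_force: 31.4
```

Request:
arm_command([
  {"slide":[0,0,-0.1],"twist":0},
  {"slide":[0,0,-0.1],"twist":0},
  {"slide":[0,0,-0.1],"twist":0},
  {"slide":[0,0,-0.1],"twist":0},
  {"slide":[0,0,-0.1],"twist":0},
  {"slide":[0,0,-0.1],"twist":0},
  {"slide":[0,0,-0.1],"twist":0},
  {"slide":[0,0,-0.1],"twist":0},
])

```text
t: 11.5
position: [0.4002, -0.2339, 0.0479]
tcp_rot: [-180.0, 0.0, 179.9]
wrist_force: [0.1, 0.3, -2.4]
gripper_width: 0.652
grip_force: 31.4
```

Request:
arm_command([
  {"slide":[0,0,-0.1],"twist":0},
  {"slide":[0,0,-0.1],"twist":0},
  {"slide":[0,0,-0.1],"twist":0},
  {"slide":[0,0,-0.1],"twist":0},
  {"slide":[0,0,-0.1],"twist":0},
  {"slide":[0,0,-0.1],"twist":0},
  {"slide":[0,0,-0.1],"twist":0},
  {"slide":[0,0,-0.1],"twist":0},
])

```text
t: 12.3
position: [0.4006, -0.2342, 0.0461]
tcp_rot: [-180.0, 0.1, 179.9]
wrist_force: [-0.6, 0.2, 4.2]
gripper_width: 0.655
grip_force: 32.8
```

Request:
arm_command([
  {"slide":[0,0,0],"twist":0},
  {"slide":[0,0,0],"twist":0},
  {"slide":[0,0,0],"twist":0},
  {"slide":[0,0,0],"twist":0},
  {"slide":[0,0,0],"twist":0},
  {"slide":[0,0,1],"twist":0},
  {"slide":[0,0,2.5],"twist":0},
  {"slide":[0,0,4],"twist":0},
], jaw=85)

```text
t: 13.1
position: [0.3997, -0.2336, 0.1458]
tcp_rot: [179.9, -0.1, 179.9]
wrist_force: [1.1, -0.2, 0.2]
gripper_width: 0.995
grip_force: 0.0
```

```bash
python3 - <<'E'
from plant import robot,camera
from h import *
c=camera("wrist"); cv2.imwrite("pics/w4.png",c["image"]); np.savez("w4.npz",**c)
s=robot.read_state(); print(s["position"],s["joints"].round(1),s["t"])
E
```

```text
[ 0.40196513 -0.23514897  0.15378066] [ -34.5  -16.5   96.4   -0.    99.5 -124.4] 13.15
```

View pics/w4.png

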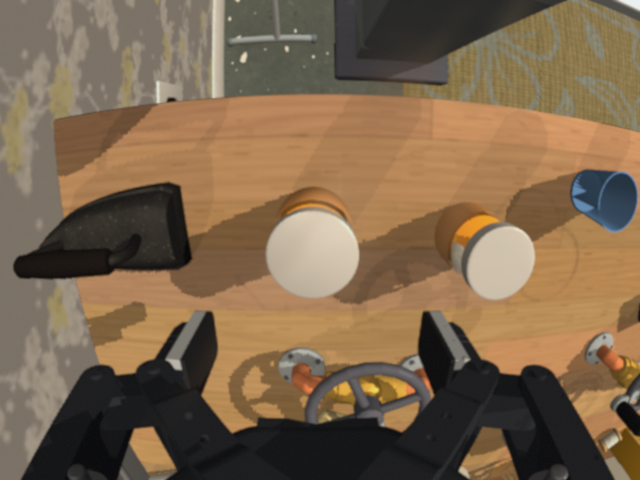

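The tall jar (lid at 312,252) and the short jar (493,260) both stand upright and well clear of the wheel, whose hub is at (370,405). Next I'll go to the crank grip.

Request:
arm_command([
  {"slide":[2,0.7,0],"twist":0},
  {"slide":[4,1.4,0],"twist":0},
  {"slide":[6,2.1,0],"twist":0},
  {"slide":[8,2.8,0],"twist":0},
  {"slide":[9,3.2,0],"twist":0},
  {"slide":[9,3.2,0],"twist":0},
  {"slide":[9,3.2,0],"twist":0},
  {"slide":[9,3.2,0],"twist":0},
])

```text
t: 13.95
position: [0.6245, -0.1544, 0.1455]
tcp_rot: [-180.0, -0.0, 179.9]
wrist_force: [-1.0, -0.9, 1.1]
gripper_width: 0.995
grip_force: 0.0
```

```bash
python3 - <<'E'
from plant import robot,camera
from h import *
c=camera("wrist"); cv2.imwrite("pics/w5.png",c["image"]); np.savez("w5.npz",**c)
s=robot.read_state(); print(s["position"],s["joints"].round(1),s["t"])
c=camera("top"); P=cloud(c)
# grip: points high near valve, within 100mm of the axis
m=(np.hypot(P[...,0]-.554,P[...,1]+.184)<.1)&(P[...,2]>.115)&(P[...,2]<.127); q=P[m]; print(len(q),q.mean(0) if len(q) else 0)
E
```

```text
[ 0.62444908 -0.15459339  0.14600504] [ -16.9   11.7   69.8   -0.    98.5 -106.8] 14.0
0 0
```

View pics/w5.png

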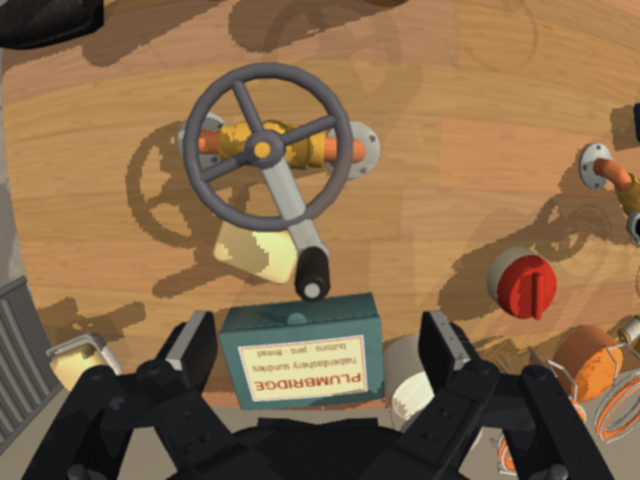

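The hub top shows at (263,149) and the grip top at (312,289).

```bash
python3 - <<'E'
from h import *
c=np.load("w5.npz")
a=fray(c,263,149,.084);g=fray(c,312,289,.124);print(a,g,np.hypot(*(g-a)[:2]),np.degrees(np.arctan2(*(g-a)[1::-1])))
# rim fit z~.08
for u,v in [(183,150),(351,145),(268,63),(265,230)]: print(fray(c,u,v,.079))
E
```

```text
[ 0.5581 -0.1867  0.084 ] [ 0.6323 -0.1568  0.124 ] 0.0799978124700919 21.947707584063327
[ 0.5567 -0.2403  0.079 ]
[ 0.5564 -0.1327  0.079 ]
[ 0.5042 -0.1836  0.079 ]
[ 0.6111 -0.1879  0.079 ]
```

Request:
arm_command([
  {"slide":[0.25,-0.1,0],"twist":0},
  {"slide":[0.25,-0.1,-0.8],"twist":0},
  {"slide":[0.25,-0.1,-1.6],"twist":0},
  {"slide":[0.25,-0.1,-2.4],"twist":0},
  {"slide":[0.25,-0.1,-2.4],"twist":0},
  {"slide":[0.25,-0.1,-2.4],"twist":0},
  {"slide":[0.25,-0.1,-2.4],"twist":0},
  {"slide":[0.25,-0.1,-2.4],"twist":0},
], jaw=45, squeeze=40)

```text
t: 14.85
position: [0.6322, -0.1568, 0.0873]
tcp_rot: [-180.0, 0.2, 179.9]
wrist_force: [0.1, 1.6, 1.0]
gripper_width: 0.529
grip_force: 0.0
```

Request:
arm_command([
  {"slide":[0,0,0],"twist":0},
  {"slide":[0,0,0],"twist":0},
  {"slide":[0,0,0],"twist":0},
  {"slide":[0,0,0],"twist":0},
  {"slide":[0,0,0],"twist":0},
  {"slide":[0,0,0],"twist":0},
  {"slide":[0,0,0],"twist":0},
  {"slide":[0,0,0],"twist":0},
], jaw=12)

```text
t: 15.65
position: [0.6317, -0.1567, 0.0864]
tcp_rot: [-180.0, 0.1, 179.9]
wrist_force: [-1.2, -0.9, 5.7]
gripper_width: 0.221
grip_force: 39.3
```

```bash
python3 - <<'E'
from plant import robot,camera
from h import *
c=camera("wrist"); np.savez("w6.npz",**c)
cv2.imwrite("pics/w6.png",c["image"])
s=robot.read_state(); print(s["position"],s["t"],s["gripper_width"],s["grip_force"])
E
```

```text
[ 0.63175444 -0.15664143  0.08641834] 15.7 0.21862841064401836 39.333890159614384
```

View pics/w6.png

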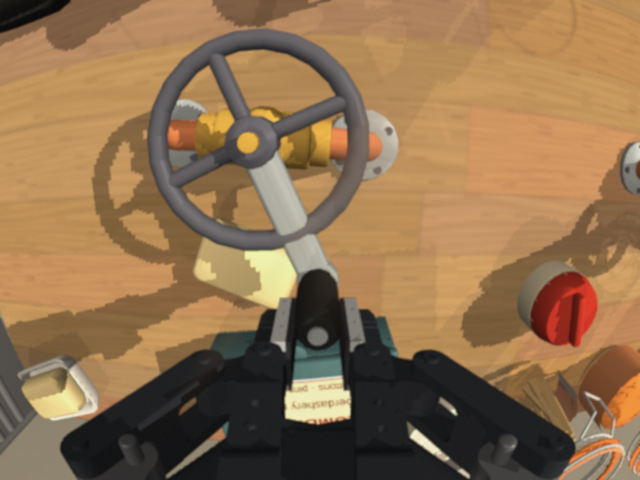

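The grip is held between the pads, at (317,310). I'll work out the row tables for the circle.

```bash
python3 - <<'E'
import numpy as np
def t(a,n,step):
    k=np.radians(a+step*np.arange(1,n+1));a=np.radians(a)
    print(round(np.degrees(a)),np.c_[3.2*(np.cos(k)-np.cos(a)),3.2*(np.sin(k)-np.sin(a))].round(2).tolist())
t(22,8,5)
for a in (62,142,222,302,382): t(a,8,10)
E
```

```text
22 [[-0.12, 0.25], [-0.25, 0.5], [-0.41, 0.73], [-0.59, 0.94], [-0.78, 1.14], [-1.0, 1.32], [-1.22, 1.49], [-1.46, 1.63]]
62 [[-0.51, 0.22], [-1.06, 0.34], [-1.61, 0.37], [-2.17, 0.3], [-2.7, 0.14], [-3.2, -0.11], [-3.64, -0.45], [-4.02, -0.86]]
142 [[-0.3, -0.47], [-0.52, -0.98], [-0.65, -1.52], [-0.68, -2.08], [-0.61, -2.64], [-0.45, -3.17], [-0.19, -3.67], [0.14, -4.11]]
222 [[0.41, -0.38], [0.88, -0.68], [1.39, -0.9], [1.93, -1.03], [2.49, -1.06], [3.04, -0.99], [3.58, -0.83], [4.07, -0.57]]
302 [[0.45, 0.34], [0.83, 0.74], [1.13, 1.21], [1.35, 1.72], [1.47, 2.27], [1.5, 2.83], [1.43, 3.38], [1.27, 3.91]]
382 [[-0.25, 0.5], [-0.59, 0.94], [-1.0, 1.32], [-1.46, 1.63], [-1.98, 1.84], [-2.52, 1.97], [-3.08, 2.0], [-3.63, 1.93]]
```

Request:
arm_command([
  {"slide":[-0.12,0.25,0],"twist":-0.3},
  {"slide":[-0.25,0.5,0],"twist":-0.6},
  {"slide":[-0.41,0.73,0],"twist":-0.9},
  {"slide":[-0.59,0.94,0],"twist":-1.2},
  {"slide":[-0.78,1.14,0],"twist":-1.5},
  {"slide":[-1.0,1.32,0],"twist":-1.8},
  {"slide":[-1.22,1.49,0],"twist":-2.1},
  {"slide":[-1.46,1.63,0],"twist":-2.4},
])

```text
t: 16.5
position: [0.5954, -0.1171, 0.0864]
tcp_rot: [-179.9, 0.2, 167.8]
wrist_force: [-0.2, -4.8, 4.7]
gripper_width: 0.219
grip_force: 39.3
```

Request:
arm_command([
  {"slide":[-0.51,0.22,0],"twist":-0.6},
  {"slide":[-1.06,0.34,0],"twist":-1.2},
  {"slide":[-1.61,0.37,0],"twist":-1.8},
  {"slide":[-2.17,0.3,0],"twist":-2.4},
  {"slide":[-2.7,0.14,0],"twist":-3.0},
  {"slide":[-3.2,-0.11,0],"twist":-3.6},
  {"slide":[-3.64,-0.45,0],"twist":-4.2},
  {"slide":[-4.02,-0.86,0],"twist":-4.8},
])

```text
t: 17.3
position: [0.4958, -0.1376, 0.0864]
tcp_rot: [179.9, 0.3, 143.8]
wrist_force: [7.5, -1.3, 3.1]
gripper_width: 0.219
grip_force: 39.2
```

Request:
arm_command([
  {"slide":[-0.3,-0.47,0],"twist":-0.6},
  {"slide":[-0.52,-0.98,0],"twist":-1.2},
  {"slide":[-0.65,-1.52,0],"twist":-1.8},
  {"slide":[-0.68,-2.08,0],"twist":-2.4},
  {"slide":[-0.61,-2.64,0],"twist":-3.0},
  {"slide":[-0.45,-3.17,0],"twist":-3.6},
  {"slide":[-0.19,-3.67,0],"twist":-4.2},
  {"slide":[0.14,-4.11,0],"twist":-4.8},
])

```text
t: 18.1
position: [0.4978, -0.2404, 0.0863]
tcp_rot: [180.0, -0.0, 119.7]
wrist_force: [-0.4, 4.2, 7.9]
gripper_width: 0.221
grip_force: 39.9
```

Request:
arm_command([
  {"slide":[0.41,-0.38,0],"twist":-0.8},
  {"slide":[0.88,-0.68,0],"twist":-1.6},
  {"slide":[1.39,-0.9,0],"twist":-2.4},
  {"slide":[1.93,-1.03,0],"twist":-3.2},
  {"slide":[2.49,-1.06,0],"twist":-4.0},
  {"slide":[3.04,-0.99,0],"twist":-4.8},
  {"slide":[3.58,-0.83,0],"twist":-5.6},
  {"slide":[4.07,-0.57,0],"twist":-6.4},
])

```text
t: 18.9
position: [0.5995, -0.2566, 0.0864]
tcp_rot: [-180.0, 0.2, 87.6]
wrist_force: [-1.6, -4.0, 7.4]
gripper_width: 0.224
grip_force: 39.8
```

Request:
arm_command([
  {"slide":[0.45,0.34,0],"twist":-0.8},
  {"slide":[0.83,0.74,0],"twist":-1.6},
  {"slide":[1.13,1.21,0],"twist":-2.4},
  {"slide":[1.35,1.72,0],"twist":-3.2},
  {"slide":[1.47,2.27,0],"twist":-4.0},
  {"slide":[1.5,2.83,0],"twist":-4.8},
  {"slide":[1.43,3.38,0],"twist":-5.6},
  {"slide":[1.27,3.91,0],"twist":-6.4},
])

```text
t: 19.7
position: [0.6328, -0.1573, 0.0865]
tcp_rot: [179.8, -0.0, 55.7]
wrist_force: [3.2, -2.4, 5.9]
gripper_width: 0.224
grip_force: 39.7
```

Request:
arm_command([
  {"slide":[-0.25,0.5,0],"twist":-0.9},
  {"slide":[-0.59,0.94,0],"twist":-1.8},
  {"slide":[-1.0,1.32,0],"twist":-2.7},
  {"slide":[-1.46,1.63,0],"twist":-3.6},
  {"slide":[-1.98,1.84,0],"twist":-4.5},
  {"slide":[-2.52,1.97,0],"twist":-5.4},
  {"slide":[-3.08,2.0,0],"twist":-6.3},
  {"slide":[-3.63,1.93,0],"twist":-7.2},
])

```text
t: 20.5
position: [0.5412, -0.1098, 0.0864]
tcp_rot: [179.8, -0.1, 19.6]
wrist_force: [5.6, -6.8, 5.1]
gripper_width: 0.218
grip_force: 39.6
```

```bash
python3 - <<'E'
import numpy as np
for a in range(462,670,10):
    A=np.radians(a)
    print(a,[(3.2*np.array([np.cos(A+np.radians(d))-np.cos(A),np.sin(A+np.radians(d))-np.sin(A)])).round(2).tolist() for d in (2.5,5,7.5,10)])
E
```

```text
462 [[-0.14, -0.03], [-0.27, -0.07], [-0.4, -0.11], [-0.53, -0.16]]
472 [[-0.13, -0.06], [-0.25, -0.12], [-0.38, -0.18], [-0.5, -0.25]]
482 [[-0.12, -0.08], [-0.23, -0.16], [-0.34, -0.24], [-0.45, -0.34]]
492 [[-0.1, -0.1], [-0.2, -0.2], [-0.29, -0.3], [-0.38, -0.41]]
502 [[-0.08, -0.11], [-0.16, -0.23], [-0.24, -0.35], [-0.3, -0.47]]
512 [[-0.06, -0.12], [-0.12, -0.25], [-0.17, -0.38], [-0.22, -0.51]]
522 [[-0.04, -0.13], [-0.07, -0.27], [-0.1, -0.41], [-0.13, -0.54]]
532 [[-0.02, -0.14], [-0.03, -0.28], [-0.03, -0.42], [-0.03, -0.56]]
542 [[0.01, -0.14], [0.02, -0.28], [0.04, -0.42], [0.07, -0.55]]
552 [[0.03, -0.14], [0.07, -0.27], [0.11, -0.4], [0.16, -0.53]]
562 [[0.06, -0.13], [0.12, -0.25], [0.18, -0.38], [0.25, -0.5]]
572 [[0.08, -0.12], [0.16, -0.23], [0.24, -0.34], [0.34, -0.45]]
582 [[0.1, -0.1], [0.2, -0.2], [0.3, -0.29], [0.41, -0.38]]
592 [[0.11, -0.08], [0.23, -0.16], [0.35, -0.24], [0.47, -0.3]]
602 [[0.12, -0.06], [0.25, -0.12], [0.38, -0.17], [0.51, -0.22]]
612 [[0.13, -0.04], [0.27, -0.07], [0.41, -0.1], [0.54, -0.13]]
622 [[0.14, -0.02], [0.28, -0.03], [0.42, -0.03], [0.56, -0.03]]
632 [[0.14, 0.01], [0.28, 0.02], [0.42, 0.04], [0.55, 0.07]]
642 [[0.14, 0.03], [0.27, 0.07], [0.4, 0.11], [0.53, 0.16]]
652 [[0.13, 0.06], [0.25, 0.12], [0.38, 0.18], [0.5, 0.25]]
662 [[0.12, 0.08], [0.23, 0.16], [0.34, 0.24], [0.45, 0.34]]
```

Request:
arm_command([
  {"slide":[-0.14,-0.03,0],"twist":0.5},
  {"slide":[-0.27,-0.07,0],"twist":1},
  {"slide":[-0.4,-0.11,0],"twist":1.5},
  {"slide":[-0.53,-0.16,0],"twist":2},
  {"slide":[-0.53,-0.16,0],"twist":2},
  {"slide":[-0.53,-0.16,0],"twist":2},
  {"slide":[-0.53,-0.16,0],"twist":2},
  {"slide":[-0.53,-0.16,0],"twist":2},
], squeeze=20)

```text
t: 21.3
position: [0.528, -0.1141, 0.0864]
tcp_rot: [179.8, -0.0, 29.8]
wrist_force: [2.7, -5.4, 5.9]
gripper_width: 0.22
grip_force: 39.7
```

Request:
arm_command([
  {"slide":[-0.13,-0.06,0],"twist":0.5},
  {"slide":[-0.25,-0.12,0],"twist":1},
  {"slide":[-0.38,-0.18,0],"twist":1.5},
  {"slide":[-0.5,-0.25,0],"twist":2},
  {"slide":[-0.5,-0.25,0],"twist":2},
  {"slide":[-0.5,-0.25,0],"twist":2},
  {"slide":[-0.5,-0.25,0],"twist":2},
  {"slide":[-0.5,-0.25,0],"twist":2},
])

```text
t: 22.1
position: [0.5158, -0.1203, 0.0864]
tcp_rot: [179.8, -0.0, 39.8]
wrist_force: [3.9, -4.2, 5.3]
gripper_width: 0.22
grip_force: 39.6
```

```bash
python3 - <<'E'
import numpy as np
for a in range(482,660,6):
    A=np.radians(a)
    print(a,*[(3.2*np.array([np.cos(A+np.radians(d))-np.cos(A),np.sin(A+np.radians(d))-np.sin(A)])).round(2).tolist() for d in (3,6)])
E
```

```text
482 [-0.14, -0.09] [-0.27, -0.19]
488 [-0.13, -0.11] [-0.25, -0.22]
494 [-0.12, -0.12] [-0.23, -0.24]
500 [-0.1, -0.13] [-0.2, -0.27]
506 [-0.09, -0.14] [-0.17, -0.29]
512 [-0.07, -0.15] [-0.14, -0.3]
518 [-0.06, -0.16] [-0.11, -0.32]
524 [-0.04, -0.16] [-0.08, -0.33]
530 [-0.02, -0.17] [-0.04, -0.33]
536 [-0.01, -0.17] [-0.01, -0.33]
542 [0.01, -0.17] [0.03, -0.33]
548 [0.03, -0.17] [0.06, -0.33]
554 [0.04, -0.16] [0.1, -0.32]
560 [0.06, -0.16] [0.13, -0.31]
566 [0.08, -0.15] [0.16, -0.29]
572 [0.09, -0.14] [0.19, -0.27]
578 [0.11, -0.13] [0.22, -0.25]
584 [0.12, -0.12] [0.24, -0.23]
590 [0.13, -0.1] [0.27, -0.2]
596 [0.14, -0.09] [0.29, -0.17]
602 [0.15, -0.07] [0.3, -0.14]
608 [0.16, -0.06] [0.32, -0.11]
614 [0.16, -0.04] [0.33, -0.08]
620 [0.17, -0.02] [0.33, -0.04]
626 [0.17, -0.01] [0.33, -0.01]
632 [0.17, 0.01] [0.33, 0.03]
638 [0.17, 0.03] [0.33, 0.06]
644 [0.16, 0.04] [0.32, 0.1]
650 [0.16, 0.06] [0.31, 0.13]
656 [0.15, 0.08] [0.29, 0.16]
```

Request:
arm_command([
  {"slide":[0,0,0],"twist":0.3},
  {"slide":[-0.07,-0.05,0],"twist":0.6},
  {"slide":[-0.14,-0.09,0],"twist":0.9},
  {"slide":[-0.21,-0.14,0],"twist":1.2},
  {"slide":[-0.28,-0.19,0],"twist":1.2},
  {"slide":[-0.28,-0.19,0],"twist":1.2},
  {"slide":[-0.28,-0.19,0],"twist":1.2},
  {"slide":[-0.28,-0.19,0],"twist":1.2},
], jaw=13, squeeze=20)

```text
t: 22.9
position: [0.5092, -0.125, 0.0864]
tcp_rot: [179.7, -0.0, 45.8]
wrist_force: [5.6, -4.2, 3.8]
gripper_width: 0.22
grip_force: 39.6
```

Request:
arm_command([
  {"slide":[0,0,0],"twist":0},
  {"slide":[0,0,0],"twist":0},
  {"slide":[0,0,0],"twist":0},
  {"slide":[0,0,0],"twist":0},
  {"slide":[0,0,0],"twist":0},
  {"slide":[0,0,0],"twist":0},
  {"slide":[0,0,0],"twist":0},
  {"slide":[0,0,0],"twist":0},
], jaw=28, squeeze=20)

```text
t: 23.7
position: [0.5079, -0.1231, 0.0854]
tcp_rot: [180.0, 0.0, 45.9]
wrist_force: [-0.7, -0.8, 0.1]
gripper_width: 0.323
grip_force: 0.0
```

Request:
arm_command([
  {"slide":[0,0,0],"twist":0},
  {"slide":[0,0,0],"twist":0},
  {"slide":[0,0,0],"twist":0},
  {"slide":[0,0,0],"twist":0},
  {"slide":[0,0,0],"twist":0},
  {"slide":[0,0,0],"twist":0},
  {"slide":[0,0,0],"twist":0},
  {"slide":[0,0,0],"twist":0},
], jaw=13, squeeze=20)

```text
t: 24.5
position: [0.5095, -0.1246, 0.0858]
tcp_rot: [179.7, -0.0, 45.9]
wrist_force: [5.8, -5.8, -2.1]
gripper_width: 0.226
grip_force: 20.3
```

```bash
python3 - <<'E'
import numpy as np
P=np.array([(.6318,-.1567),(.5954,-.1171),(.4958,-.1376),(.4978,-.2404),(.5995,-.2566),(.6328,-.1573),(.5412,-.1098),(.528,-.1141),(.5158,-.1203),(.5092,-.125)])
A=np.c_[2*P,np.ones(len(P))];x=np.linalg.lstsq(A,(P**2).sum(1),rcond=None)[0];print(x[:2],np.sqrt(x[2]+x[:2]@x[:2]))
E
```

```text
[ 0.55838682 -0.18802066] 0.08006906769421684
```

Request:
arm_command([
  {"slide":[0,-0.06,0],"twist":0.3},
  {"slide":[-0.05,-0.11,0],"twist":0.6},
  {"slide":[-0.1,-0.17,0],"twist":0.9},
  {"slide":[-0.15,-0.23,0],"twist":1.2},
  {"slide":[-0.19,-0.28,0],"twist":1.2},
  {"slide":[-0.19,-0.28,0],"twist":1.2},
  {"slide":[-0.19,-0.28,0],"twist":1.2},
  {"slide":[-0.19,-0.28,0],"twist":1.2},
])

```text
t: 25.3
position: [0.5032, -0.1302, 0.0858]
tcp_rot: [180.0, 0.0, 51.9]
wrist_force: [1.6, -0.2, 4.4]
gripper_width: 0.232
grip_force: 20.7
```

Request:
arm_command([
  {"slide":[-0.06,-0.06,0],"twist":0.3},
  {"slide":[-0.12,-0.12,0],"twist":0.6},
  {"slide":[-0.17,-0.18,0],"twist":0.9},
  {"slide":[-0.23,-0.24,0],"twist":1.2},
  {"slide":[-0.23,-0.24,0],"twist":1.2},
  {"slide":[-0.23,-0.24,0],"twist":1.2},
  {"slide":[-0.23,-0.24,0],"twist":1.2},
  {"slide":[-0.23,-0.24,0],"twist":1.2},
])

```text
t: 26.1
position: [0.4974, -0.1363, 0.0857]
tcp_rot: [180.0, 0.0, 58.0]
wrist_force: [2.8, -0.1, 5.9]
gripper_width: 0.231
grip_force: 20.8
```

Request:
arm_command([
  {"slide":[-0.05,-0.06,0],"twist":0.3},
  {"slide":[-0.1,-0.13,0],"twist":0.6},
  {"slide":[-0.15,-0.2,0],"twist":0.9},
  {"slide":[-0.2,-0.27,0],"twist":1.2},
  {"slide":[-0.2,-0.27,0],"twist":1.2},
  {"slide":[-0.2,-0.27,0],"twist":1.2},
  {"slide":[-0.2,-0.27,0],"twist":1.2},
  {"slide":[-0.2,-0.27,0],"twist":1.2},
])

```text
t: 26.9
position: [0.4924, -0.143, 0.0857]
tcp_rot: [180.0, -0.0, 64.0]
wrist_force: [2.3, 0.3, 5.8]
gripper_width: 0.23
grip_force: 20.8
```

Request:
arm_command([
  {"slide":[-0.04,-0.07,0],"twist":0.3},
  {"slide":[-0.09,-0.14,0],"twist":0.6},
  {"slide":[-0.13,-0.21,0],"twist":0.9},
  {"slide":[-0.17,-0.29,0],"twist":1.2},
  {"slide":[-0.17,-0.29,0],"twist":1.2},
  {"slide":[-0.17,-0.29,0],"twist":1.2},
  {"slide":[-0.17,-0.29,0],"twist":1.2},
  {"slide":[-0.17,-0.29,0],"twist":1.2},
])

```text
t: 27.7
position: [0.488, -0.1501, 0.0857]
tcp_rot: [-180.0, -0.0, 70.0]
wrist_force: [1.5, 0.6, 5.9]
gripper_width: 0.229
grip_force: 20.8
```

Request:
arm_command([
  {"slide":[-0.03,-0.07,0],"twist":0.3},
  {"slide":[-0.07,-0.15,0],"twist":0.6},
  {"slide":[-0.11,-0.23,0],"twist":0.9},
  {"slide":[-0.14,-0.3,0],"twist":1.2},
  {"slide":[-0.14,-0.3,0],"twist":1.2},
  {"slide":[-0.14,-0.3,0],"twist":1.2},
  {"slide":[-0.14,-0.3,0],"twist":1.2},
  {"slide":[-0.14,-0.3,0],"twist":1.2},
])

```text
t: 28.5
position: [0.4845, -0.1575, 0.0857]
tcp_rot: [-180.0, -0.0, 76.0]
wrist_force: [1.5, 0.9, 6.5]
gripper_width: 0.231
grip_force: 20.9
```

Request:
arm_command([
  {"slide":[-0.03,-0.08,0],"twist":0.3},
  {"slide":[-0.06,-0.16,0],"twist":0.6},
  {"slide":[-0.09,-0.24,0],"twist":0.9},
  {"slide":[-0.11,-0.32,0],"twist":1.2},
  {"slide":[-0.11,-0.32,0],"twist":1.2},
  {"slide":[-0.11,-0.32,0],"twist":1.2},
  {"slide":[-0.11,-0.32,0],"twist":1.2},
  {"slide":[-0.11,-0.32,0],"twist":1.2},
])

```text
t: 29.3
position: [0.4817, -0.1655, 0.0857]
tcp_rot: [-180.0, -0.0, 82.0]
wrist_force: [2.0, 1.4, 5.4]
gripper_width: 0.228
grip_force: 20.9
```

Request:
arm_command([
  {"slide":[-0.02,-0.08,0],"twist":0.3},
  {"slide":[-0.04,-0.16,0],"twist":0.6},
  {"slide":[-0.06,-0.25,0],"twist":0.9},
  {"slide":[-0.08,-0.33,0],"twist":1.2},
  {"slide":[-0.08,-0.33,0],"twist":1.2},
  {"slide":[-0.08,-0.33,0],"twist":1.2},
  {"slide":[-0.08,-0.33,0],"twist":1.2},
  {"slide":[-0.08,-0.33,0],"twist":1.2},
])

```text
t: 30.1
position: [0.4797, -0.1737, 0.0857]
tcp_rot: [-180.0, -0.0, 88.0]
wrist_force: [2.2, 1.4, 5.2]
gripper_width: 0.234
grip_force: 20.9
```

Request:
arm_command([
  {"slide":[-0.01,-0.08,0],"twist":0.3},
  {"slide":[-0.02,-0.16,0],"twist":0.6},
  {"slide":[-0.03,-0.25,0],"twist":0.9},
  {"slide":[-0.04,-0.33,0],"twist":1.2},
  {"slide":[-0.04,-0.33,0],"twist":1.2},
  {"slide":[-0.04,-0.33,0],"twist":1.2},
  {"slide":[-0.04,-0.33,0],"twist":1.2},
  {"slide":[-0.04,-0.33,0],"twist":1.2},
])

```text
t: 30.9
position: [0.4787, -0.1806, 0.0857]
tcp_rot: [-180.0, -0.2, 94.1]
wrist_force: [1.9, 5.7, 7.4]
gripper_width: 0.235
grip_force: 20.9
```

The crank lagged by 1.3 mm and the force rose. I'll check with a small step.

Request:
arm_command([
  {"slide":[0,-0.03,0],"twist":0.1},
  {"slide":[0,-0.06,0],"twist":0.2},
  {"slide":[0,-0.09,0],"twist":0.3},
  {"slide":[0,-0.12,0],"twist":0.4},
  {"slide":[0,-0.12,0],"twist":0.4},
  {"slide":[0,-0.12,0],"twist":0.4},
  {"slide":[0,-0.12,0],"twist":0.4},
  {"slide":[0,-0.12,0],"twist":0.4},
])

```text
t: 31.7
position: [0.4787, -0.181, 0.0857]
tcp_rot: [-180.0, -0.5, 96.2]
wrist_force: [0.3, 15.0, 9.5]
gripper_width: 0.229
grip_force: 21.1
```

That is the stop, at about 175°: a 3 mm command moved it 0.4 mm and the force reached 15 N. Now I'll back off 90° clockwise.

```bash
python3 - <<'E'
import numpy as np
ax=np.array([.5585,-.188]); s=np.array([.4785,-.185])
f=lambda a:ax+.08*np.array([np.cos(np.radians(a)),np.sin(np.radians(a))])
print([((f(a)-s)/.025).round(2).tolist() for a in (173,167,160,152,144,136,128,120)])
print([((f(a)-f(120))/.025).round(2).tolist() for a in (112,104,96,90,86,84.5)])
E
```

```text
[[0.02, 0.27], [0.08, 0.6], [0.19, 0.97], [0.37, 1.38], [0.61, 1.76], [0.9, 2.1], [1.23, 2.4], [1.6, 2.65]]
[[0.4, 0.2], [0.83, 0.33], [1.27, 0.41], [1.6, 0.43], [1.82, 0.42], [1.91, 0.41]]
```

Request:
arm_command([
  {"slide":[0.02,0.27,0],"twist":-0.8},
  {"slide":[0.08,0.6,0],"twist":-2},
  {"slide":[0.19,0.97,0],"twist":-3.4},
  {"slide":[0.37,1.38,0],"twist":-5},
  {"slide":[0.61,1.76,0],"twist":-6.6},
  {"slide":[0.9,2.1,0],"twist":-8.2},
  {"slide":[1.23,2.4,0],"twist":-9.8},
  {"slide":[1.6,2.65,0],"twist":-11.4},
])

```text
t: 32.5
position: [0.5179, -0.1192, 0.0857]
tcp_rot: [-180.0, 0.2, 38.6]
wrist_force: [-3.0, -2.1, 6.9]
gripper_width: 0.229
grip_force: 21.0
```

Request:
arm_command([
  {"slide":[0.4,0.2,0],"twist":-1.6},
  {"slide":[0.83,0.33,0],"twist":-3.2},
  {"slide":[1.27,0.41,0],"twist":-4.8},
  {"slide":[1.6,0.43,0],"twist":-6},
  {"slide":[1.82,0.42,0],"twist":-6.8},
  {"slide":[1.91,0.41,0],"twist":-7},
  {"slide":[1.91,0.41,0],"twist":-7},
  {"slide":[1.91,0.41,0],"twist":-7},
])

```text
t: 33.3
position: [0.5661, -0.1085, 0.0857]
tcp_rot: [-180.0, 0.1, 4.0]
wrist_force: [-0.3, 0.0, 6.1]
gripper_width: 0.23
grip_force: 20.9
```

Request:
arm_command([
  {"slide":[0,0,0],"twist":0},
  {"slide":[0,0,0],"twist":0},
  {"slide":[0,0,0],"twist":0},
  {"slide":[0,0,0],"twist":0},
  {"slide":[0,0,0],"twist":0},
  {"slide":[0,0,0.6],"twist":0},
  {"slide":[0,0,2],"twist":0},
  {"slide":[0,0,3.5],"twist":0},
], jaw=45)

```text
t: 34.1
position: [0.566, -0.1085, 0.1738]
tcp_rot: [-180.0, 0.1, 3.9]
wrist_force: [1.1, 0.2, 0.5]
gripper_width: 0.526
grip_force: 0.0
```

Request:
arm_command([
  {"slide":[-1,1.5,0.5],"twist":0},
  {"slide":[-2,3,1],"twist":0},
  {"slide":[-3,4.5,1],"twist":0},
  {"slide":[-4,6,1],"twist":0},
  {"slide":[-4,7.5,1],"twist":0},
  {"slide":[-4,9,1],"twist":0},
  {"slide":[-4,9,1],"twist":0},
  {"slide":[-4,9,1],"twist":0},
])

```text
t: 34.9
position: [0.4666, 0.1168, 0.1989]
tcp_rot: [180.0, -0.1, 4.0]
wrist_force: [-0.9, 0.4, 0.1]
gripper_width: 0.529
grip_force: 0.0
```

```bash
python3 - <<'E'
from plant import robot,camera
from h import *
c=camera("top"); cv2.imwrite("pics/top9.png",c["image"]); P=cloud(c)
m=(np.hypot(P[...,0]-.558,P[...,1]+.188)<.1)&(P[...,2]>.112)&(P[...,2]<.128); q=P[m]
print(len(q),np.median(q,0) if len(q) else 0, robot.read_state()["wrist_force"],robot.read_state()["t"])
E
```

```text
57 [ 0.56441121 -0.10652057  0.12139198] [ 0.56953683 -0.09289556 -0.38589016] 34.95
```

View pics/top9.png

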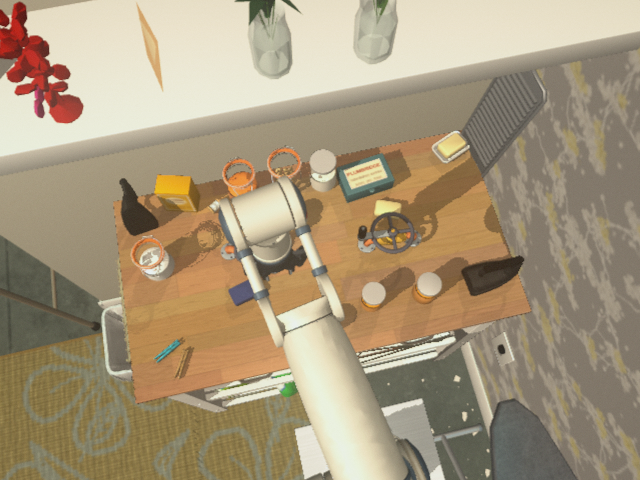

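The crank grip is at (362,232), about 85°, which is a quarter turn back from the stop. The jars are upright and clear at (373,292) and (428,286), and the arm is touching nothing.

```bash
python3 -c "
from plant import robot
print(robot.hand_in())"
```

```text
the job is handed in; nothing more can be done
None
```

I moved both jars clear and left them upright, turned the larger valve's crank about 514° counter-clockwise to its stop (15 N there), backed it off about 90° clockwise, and handed in the job at about 35 s of the 72 s allowed; no verdict was returned.

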